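# Thread the lifting rod through a stack of drain discs and hang them up

## Robot

A 7-joint arm with a two-finger parallel gripper is mounted at the origin on the work surface. World frame = base frame: x ahead of the robot, y to its left, z up, the work surface at z = 0. Lengths are in m, angles in rad, forces in N, time in s.
With the tool pointing down it reaches from about 0.4 to 0.85 m from the base axis. Payload 10.4 kg.
Tool frame: the origin (TCP) lies midway between the tips of the shut fingers; the grasp point (between the pads) lies robot.tcp_to_grasp behind it (robot.tcp_to_grasp is the distance from the TCP to the grasp point, in m); z points along the fingers, y is the line along which they close (so a half turn about z gives the same grasp; the last joint's range is limited). The gripper opens to 87 mm and grips with 3 to 60 N. Pads are 19 mm wide; open, the fingers measure 117 mm over their backs; the gripper's body (75 mm by 190 mm) begins 51 mm behind the grasp point.
Start: joints at [1.14, 0.332, -0.065, 1.46, 0.022, 1.35, -0.088], TCP at [0.248, -0.574, 0.187] pointing down, gripper open.
Joint ranges: [-2.6, 2.6], [-0.5, 2.12], [-1.47, 1.34], [0.16, 2.42], [-1.27, 4.41], [0.06, 2.06], [-2.6, 2.6]. Speed limits (rad/s): [2.22, 2.22, 2.79, 2.79, 3.14, 3.14, 3.14].

## Interface

Orientations are given as a unit quaternion [w, x, y, z].
In Python, from cell import robot, cams gives the robot as it stands.
- The arm moves only by the tool send_rows, never from a script. Its argument "steps" is a list of rows, each a list of 2 entries, a list of its own where there are three numbers: the shift along the tool's x, y, z each as a share of 1000 mm, from -1 to 1, then the turn about the tool's z as a share of pi/4 rad, from -1 to 1. In form: [[[x, y, z], turn], ...]. A call has 1 to 12 rows; each row is the pose to reach, as a shift and turn from the pose commanded when the call began, along the tool's axes at that moment; what a row does not reach only later rows make up. A row lasts 1/10 s, in which the tool goes at most 50 mm and 8.59 degrees, less where a joint would pass 70% of its speed; a pose out of reach is approached as far as the arm can. A call with a number of a shift or a turn outside -1 to 1 is refused whole. A call with a gripper value outside its range is refused whole. "gripper" is the gripper's target within -1 to 1 (fully open at 1, half-way at 0, shut at -1), set as the call begins (left out, the last holds). The fingers move at their own pace and stop on an object; "squeeze" is the grip in N (left out, the last holds). Time passes only in rows, so rows that repeat a pose let the fingers close. It gives the time, the measured TCP pose, the force, the opening and the grip force at its end, in the units of the state.
- robot.sense(): the state, without advancing time (a new reading comes with each control period).
- cams.get_image(name): name is "scene" or "top" or "wrist"; returns the picture (384x512x3 uint8, blue, green, red); there is no depth.
- cams.camera_params(name): a dict with "intrinsics" (3x3 intrinsics, pixels), "T" (4x4, takes a point from camera to world coordinates); the wrist camera has in their place "tool_from_camera" (4x4, takes a point from camera to tool coordinates, whose origin is the TCP and whose axes are the flange's). Camera axes: x right, y down, z forward; pixel columns grow to the right and rows downward; lengths in m; the calibration is good to about 2 mm. A picture is of the moment at which its call begins: read the wrist's pose just before it. camera_params takes no time and is no camera call.
- robot.hand_in(): hands the job in; it is judged then, once.
The state is a dict: "time_s": time; "joint_pos": joint angles; "dq": joint speeds; "joint_torque": joint torques, N m; "tool_pos": TCP position; "tcp_rot": TCP orientation; "force": force on the tool from outside, world axes, zero at the start; "wrist_torque": the same for the moment, N m; "width": finger opening in m; "grip_force": force on a finger pad.
Only numpy, scipy, OpenCV 4.12 (cv2) and the standard library are available. Lean on these libraries where they do the work, as an engineer would, in place of code of your own. Each camera call takes 0.05 s, during which the arm holds its last target. There are 200 camera calls.

## Task

Take the orange-handled lifting rod off its fork stand, thread it down through all three glazed drain discs stacked in the sprung holder, turning it gently under light pressure until its cross-foot drops through the winged hole of each (the three holes point different ways), then give it about a quarter turn beneath the bottom disc, lift the three off together, hang the loaded rod back on the fork stand with its collar sitting flat between the little lips, and let go. The glaze chips: press only as softly as the springs give, never with 20 N or more, and never touch the discs with the gripper. Leave the pots and other things on the table where they are.

Things in the scene. Friction and masses are not known exactly. Their poses are not given: they have to be found in the camera images.
- lifter: Lifting rod, steel, 0.22 kg, hanging upright in the fork at the start. Origin: centre of the underside of its collar (34 mm wide, 5 thick), z up along the rod. Below: rod 12 mm thick, 90 long, then a brass cross-foot, a bar 30 mm long along x, 4 wide, from z = -90 to -96 mm, then a pilot tapering from 12 to 4 mm, down to z = -108 mm, that finds a disc's centre hole.
- lifter_grip (a point): Middle of the orange handle, 30 mm above the lifter's origin. The handle is a block 30 mm along the lifter's x, 16 mm along y, from 5 to 50 mm above the origin: grip it across y, by its flat sides.
- lifter_foot (a point): On the rod's axis, at the top face of the cross-foot, 90 mm below the lifter's origin. The foot passes a disc only when it lies along the wings (5 to 10 degrees of play each way); it then turns that disc along with it. It carries the discs once turned more than about 50 degrees from the bottom disc's wings.
- holder: Sprung holder, fixed: blue base 110 x 110 mm, 10 thick; origin under its centre, z up; a white stripe on the base lies towards its -x. Four steel guide posts (8 mm thick, up to 103 mm above the table, 38 mm from the centre on its x and y axes) keep the discs within 2 mm of the centre.
- holder_seat (a point): Centre of the black seat's top when not pressed, 60 mm above the table; the stack rests here, its top 36 mm higher. The seat has an open 36 mm square middle, clear down to the base. It is sprung: under a press it starts to give at about 3 N, then 2 mm per newton, down to 14 mm, where it stops hard.
- stand: Fork stand, fixed; origin on the table under the fork's centre, z up. A level steel fork, 8 mm thick, opens to its -x: two prongs with a 18 mm gap reach 26 mm before the centre, the slot ends 12 mm behind it; the upright stands 65 mm behind it.
- fork_seat (a point): Centre of the fork's top face, 150 mm above the table, where the lifter's origin sits when hung; x points from the open mouth to the upright. On the fork, lips 5 mm high, 21 mm before and behind this point, hold the collar between them: raise it 6 mm or more to pass the front ones. Nothing stands higher.
- disc_a: Glazed ceramic disc, sage green, the top one of the stack; 64 mm wide, 12 thick, 85 g. Origin: centre of its underside, z up. Through it: a 14 mm centre hole with two wings, a slot 9 x 37 mm over all. Its measured yaw does NOT tell where the wings point: an unknown direction of its own, within 40 degrees of the holder's x axis at the start (it can be seen from above).
- disc_b: Glazed ceramic disc, lavender, the middle one of the stack; 64 mm wide, 12 thick, 85 g. Origin: centre of its underside, z up. Through it: a 14 mm centre hole with two wings, a slot 9 x 37 mm over all. Its measured yaw does NOT tell where the wings point: an unknown direction of its own, within 40 degrees of the holder's x axis at the start, and hidden by the disc above.
- disc_c: Glazed ceramic disc, dark brown, the bottom one of the stack; 64 mm wide, 12 thick, 85 g. Origin: centre of its underside, z up. Through it: a 14 mm centre hole with two wings, a slot 9 x 37 mm over all. Its measured yaw does NOT tell where the wings point: an unknown direction of its own, within 40 degrees of the holder's x axis at the start, and hidden by the discs above.
- pot_sage: Bystander: small sage-green pot with a brown rim, 66 mm wide, 55 high; origin under its centre.
- pot_lavender: Bystander: lavender pot with a brown rim, 90 mm wide, 75 high; origin under its centre.
- pot_cream: Bystander: cream pot with a teal rim, 96 mm wide, 65 high; origin under its centre.
- pot_black: Bystander: black pot, 72 mm wide, 60 high; origin under its centre.
- spare_disc: Bystander: a teal glazed disc like the stacked ones, lying alone on the table (64 mm wide, 12 thick); not part of the job.
- tape_roll: Bystander: roll of brown packing tape, 90 mm wide, 30 high, lying flat.
- brush: Bystander: brush lying on the table near the far edge, about 0.2 m long.

How it is judged:
On the way, in this order (a step that is already met when the one before it is completed fails the run):
1. the cross-foot has passed through all three discs in the holder, to below the bottom disc (z of lifter_foot in the frame of disc_c below -0.0005 m and horizontal distance between lifter_foot and disc_c below 0.006 m and horizontal distance between lifter_foot and disc_a below 0.006 m and height (world z) of disc_c below 0.075 m), for 0.1 s.
2. all three discs are lifted together on the rod, clear of the holder's posts (height (world z) of disc_c above 0.105 m and horizontal distance between lifter_foot and disc_a below 0.008 m and horizontal distance between lifter_foot and disc_b below 0.008 m and horizontal distance between lifter_foot and disc_c below 0.008 m and z of lifter_foot in the frame of disc_c above -0.004 m), for 0.2 s.
At the end, for the whole second after the job is handed in: The rod hangs upright (0.08 rad) in the fork, let go, collar flat on the fork top (3 mm) and within 10 mm of its centre; all three discs lie flat one on another on the cross-foot, each within 6 mm of the rod axis and about 5 mm of its height in the stack; all at rest (horizontal distance between lifter and fork_seat below 0.01 m and z of lifter in the frame of fork_seat between -0.003 and 0.003 m and angle between lifter's own z axis and vertical below 0.08 rad and linear speed of each of lifter, disc_c, disc_b, disc_a below 0.03 m/s and horizontal distance between each of disc_c, disc_b, disc_a and lifter_foot below 0.006 m and z of disc_c in the frame of lifter between -0.094 and -0.086 m and z of disc_b in the frame of lifter between -0.083 and -0.073 m and z of disc_a in the frame of lifter between -0.072 and -0.06 m); the robot touches nothing.
It fails at once if the lifter presses a disc with more than 20 N (contact force between lifter and disc_a above 20 N or contact force between lifter and disc_b above 20 N or contact force between lifter and disc_c above 20 N).
It fails at once if the gripper touches a disc (contact force between the fingers and disc_a above 0.5 N or contact force between the fingers and disc_b above 0.5 N or contact force between the fingers and disc_c above 0.5 N).
It fails at once if a bystander is moved by more than 30 mm (distance of any of pot_sage, pot_lavender, pot_cream, pot_black, spare_disc, tape_roll, brush from where it was at the start of the episode above 0.03 m).
It also fails if it takes over 72 s, if anything falls off the work surface, if the arm or the gripper's body presses on something with over 40 N, if the wrist force passes 120 N, or if a joint passes its speed limit or range.

## Working session

There is one attempt and no reset: what is moved stays moved. The work goes in short steps, Python scripts to look and compute and a tool call to move; the robot and the scene stay as the last step left them, time stands still between calls to the robot, and variables do not carry over. Pictures are saved under pics/ and viewed, at most 10 in all, crops included, and the job is handed in when it is done.

Besides the shell and the picture viewer there is one more tool, called after "Call:" as name(argument=value, ...) on one line, values as JSON. send_rows: Moves the arm, as the interface text tells. Its arguments: {"type":"object","properties":{"steps":{"type":"array","items":{"type":"array"}},"gripper":{"type":"number"},"squeeze":{"type":"number"}},"required":["steps"]}

```bash
mkdir -p pics; cat > h.py <<'E'
from cell import robot, cams
import numpy as np, cv2
from scipy.spatial.transform import Rotation as R
def tool():
    s=robot.sense(); q=s["tcp_rot"]; T=np.eye(4)
    T[:3,:3]=R.from_quat([q[1],q[2],q[3],q[0]]).as_matrix(); T[:3,3]=s["tool_pos"]; return T
def cam(name,Tt=None):
    p=cams.camera_params(name)
    T=np.array(p["T"]) if "T" in p else Tt@np.array(p["tool_from_camera"])
    return np.array(p["intrinsics"]),T
def ray(K,T,uv):
    d=T[:3,:3]@np.linalg.inv(K)@np.array([uv[0],uv[1],1.]); return T[:3,3],d/np.linalg.norm(d)
def atz(K,T,uv,z):
    o,d=ray(K,T,uv); return o+d*(z-o[2])/d[2]
def tri(obs):
    A=np.zeros((3,3));b=np.zeros(3);L=[]
    for K,T,uv in obs:
        o,d=ray(K,T,uv);P=np.eye(3)-np.outer(d,d);A+=P;b+=P@o;L.append((o,P))
    x=np.linalg.solve(A,b); return x,[np.linalg.norm(P@(x-o)) for o,P in L]
def proj(K,T,X):
    c=np.linalg.inv(T)@np.append(X,1); u=K@c[:3]; return u[:2]/u[2]
E
python3 - <<'E'
from h import *
print(robot.tcp_to_grasp, {k:np.round(v,3) for k,v in robot.sense().items()})
a=cams.get_image("scene");b=cams.get_image("top")
cv2.imwrite("pics/scene.png",cv2.resize(a,(800,600)));cv2.imwrite("pics/top.png",cv2.resize(b,(800,600)))
cv2.imwrite("pics/scene_raw.png",a);cv2.imwrite("pics/top_raw.png",b)
for n in("scene","top","wrist"):print(n,{k:np.round(v,3).tolist() for k,v in cams.camera_params(n).items()})
E
```

```text
0.0187 {'time_s': np.float64(0.0), 'joint_pos': array([ 1.14 ,  0.333, -0.065,  1.461,  0.022,  1.35 , -0.089]), 'dq': array([ 0.   , -0.001, -0.   , -0.001,  0.001,  0.001, -0.001]), 'joint_torque': array([ 0.0000e+00, -6.2324e+01,  2.5000e-02, -3.8990e+01, -6.1000e-02,
        4.0000e-02,  0.0000e+00]), 'tool_pos': array([ 0.248, -0.573,  0.186]), 'tcp_rot': array([-0.001,  0.979,  0.203, -0.   ]), 'force': array([-0.045,  0.096,  0.023]), 'wrist_torque': array([ 0.026,  0.008, -0.027]), 'grip_force': np.float64(0.0), 'width': np.float64(0.087)}
scene {'intrinsics': [[390.391, 0.0, 260.624], [0.0, 390.391, 195.786], [0.0, 0.0, 1.0]], 'T': [[0.653, 0.586, -0.479, 1.087], [0.757, -0.517, 0.399, -0.419], [-0.014, -0.624, -0.782, 0.926], [0.0, 0.0, 0.0, 1.0]]}
top {'intrinsics': [[462.856, 0.0, 258.445], [0.0, 462.856, 196.219], [0.0, 0.0, 1.0]], 'T': [[0.001, -0.994, 0.111, 0.497], [-1.0, -0.001, 0.003, 0.004], [-0.003, -0.111, -0.994, 1.309], [0.0, 0.0, 0.0, 1.0]]}
wrist {'intrinsics': [[277.545, 0.0, 259.757], [0.0, 277.545, 191.0], [0.0, 0.0, 1.0]], 'tool_from_camera': [[0.001, -0.96, -0.281, 0.077], [1.0, 0.001, -0.001, -0.0], [0.001, -0.281, 0.96, -0.198], [0.0, 0.0, 0.0, 1.0]]}
```

View pics/scene.png

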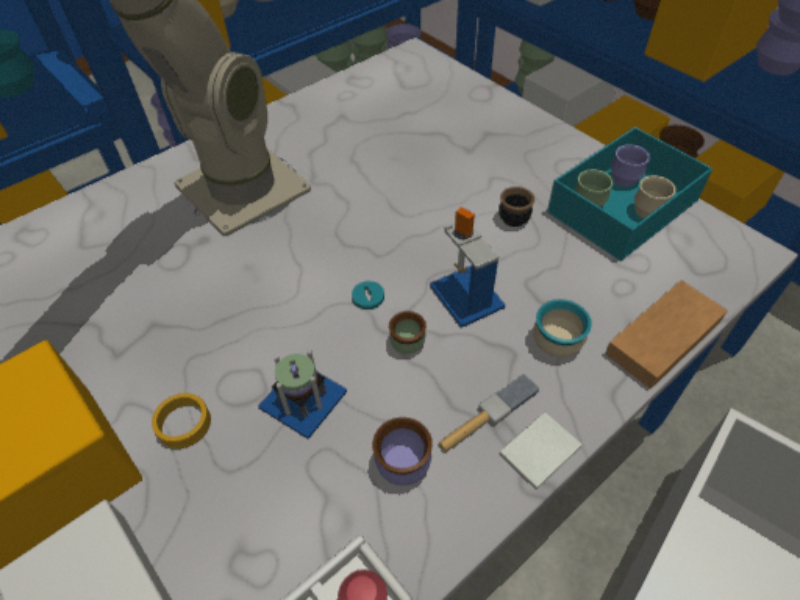

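View pics/top.png

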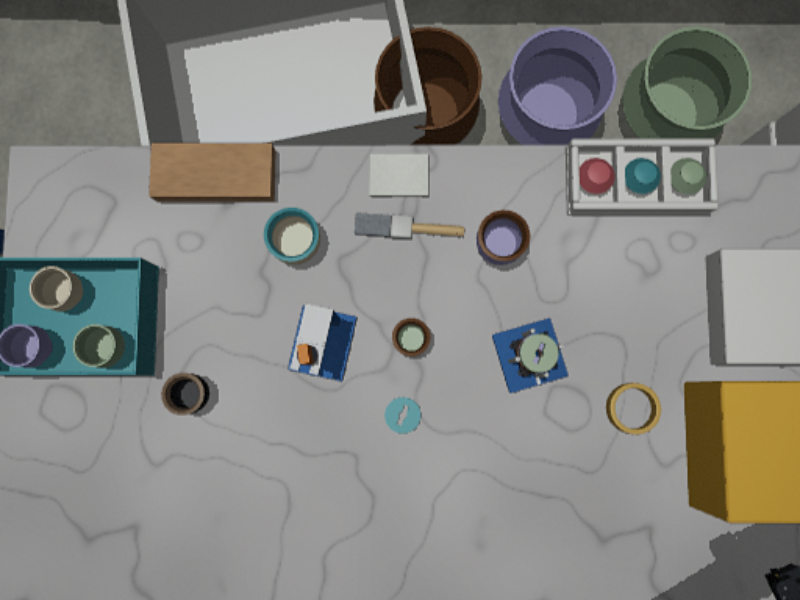

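The scene shows the orange handle at about (465,222) in the 800 px picture and the stack at (296,370). In the top view the handle is at (305,353) and the stack at (538,352). Next I enlarge both.

```bash
python3 - <<'E'
from h import *
a=cv2.imread("pics/scene_raw.png");b=cv2.imread("pics/top_raw.png")
def t(im,x,y): return cv2.resize(im[y:y+60,x:x+80],(400,300),interpolation=cv2.INTER_CUBIC)
cv2.imwrite("pics/z1.png",np.vstack([np.hstack([t(b,170,190),t(b,300,197)]),np.hstack([t(a,265,125),t(a,155,218)])]))
E
```

```text
(no output)
```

View pics/z1.png

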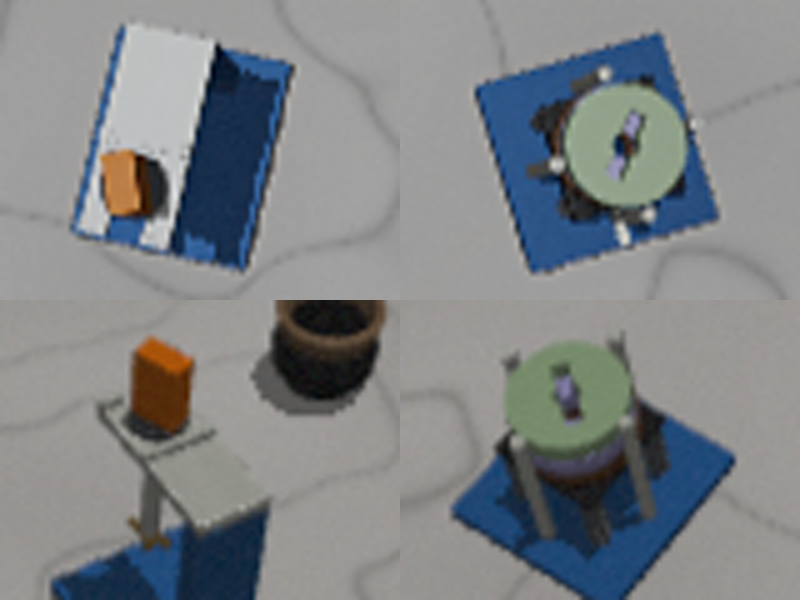

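Top tile: handle top face centre at zoomed (123,183), holder disc centre (627,145) and wings from (612,178) to (640,115). The stripe is at the lower edge (622,235). Scene tile: handle top centre is (162,357) and disc top centre (568,397).

```bash
python3 - <<'E'
from h import *
S=cam("scene");T=cam("top")
for n,a,b in(("handle",(297,136),(194.2,226.2)),("disc",(188.2,237),(345,225.6))):
    print(n,tri([(*S,a),(*T,b)]))
f=lambda x,y,z,ox,oy:atz(*T,(ox+x/5-.4,oy+y/5-.4),z)
print("base", [f(x,y,.01,170,190).round(3) for x,y in((123,25),(293,63),(245,270),(73,233))])
print("hold", [f(x,y,.01,300,197).round(3) for x,y in((76,88),(260,35),(318,215),(137,271))])
print("wing", [f(x,y,.096,300,197).round(3) for x,y in((240,115),(212,178))])
print("handle corners", [f(x,y,.2,170,190).round(3) for x,y in((103,153),(135,149),(143,212),(112,217))])
print("uplift", [f(x,y,.158,170,190).round(3) for x,y in((125,25),(217,42),(168,248),(78,232))])
t=tool();print(t.round(3))
E
```

```text
handle (array([0.5492095 , 0.1612144 , 0.19922584]), [np.float64(0.00045809217444497415), np.float64(0.0004580921744449377)])
disc (array([ 0.55617775, -0.21877555,  0.09444177]), [np.float64(0.0009665090708977286), np.float64(0.0009665090708977296)])
base [array([0.647, 0.189, 0.01 ]), array([0.625, 0.093, 0.01 ]), array([0.509, 0.119, 0.01 ]), array([0.53 , 0.215, 0.01 ])]
hold [array([ 0.592, -0.151,  0.01 ]), array([ 0.622, -0.255,  0.01 ]), array([ 0.521, -0.285,  0.01 ]), array([ 0.49 , -0.184,  0.01 ])]
wing [array([ 0.571, -0.226,  0.096]), array([ 0.538, -0.211,  0.096])]
handle corners [array([0.563, 0.171, 0.2  ]), array([0.565, 0.155, 0.2  ]), array([0.535, 0.151, 0.2  ]), array([0.533, 0.166, 0.2  ])]
uplift [array([0.63 , 0.167, 0.158]), array([0.621, 0.121, 0.158]), array([0.519, 0.144, 0.158]), array([0.527, 0.189, 0.158])]
[[ 0.918  0.397 -0.001  0.248]
 [ 0.397 -0.918  0.001 -0.573]
 [-0.    -0.001 -1.     0.186]
 [ 0.     0.     0.     1.   ]]
```

Call:
send_rows(steps=[[[0.423,-0.203,-0.04],0.342],[[0.423,-0.203,-0.04],0.342],[[0.423,-0.203,-0.04],0.342],[[0.423,-0.203,-0.04],0.342],[[0.423,-0.203,-0.04],0.342],[[0.423,-0.203,-0.04],0.342],[[0.423,-0.203,-0.04],0.342],[[0.423,-0.203,-0.04],0.342],[[0.423,-0.203,-0.04],0.342],[[0.423,-0.203,0.026],0.342],[[0.423,-0.203,0.026],0.342],[[0.423,-0.203,0.026],0.342]], gripper=1, squeeze=30)

```text
time_s: 1.3
tool_pos: [0.5544, -0.2178, 0.1573]
tcp_rot: [-0.001, 0.997, 0.071, -0.003]
force: [-0.5, -0.7, 0.7]
width: 0.087
grip_force: 0.0
```

```bash
python3 - <<'E'
from h import *
t=tool();np.save("w1.npy",t);a=cams.get_image("wrist");cv2.imwrite("pics/w1_raw.png",a)
print(t.round(3),robot.sense()["time_s"],robot.sense()["joint_pos"].round(2))
cv2.imwrite("pics/w1.png",cv2.resize(a[90:330,100:420],(800,600),interpolation=cv2.INTER_CUBIC))
E
```

```text
[[ 0.99   0.141 -0.005  0.554]
 [ 0.141 -0.99   0.002 -0.218]
 [-0.005 -0.003 -1.     0.157]
 [ 0.     0.     0.     1.   ]] 1.35 [ 0.56  0.31 -0.32  1.56  0.1   1.29 -1.2 ]
```

View pics/w1.png

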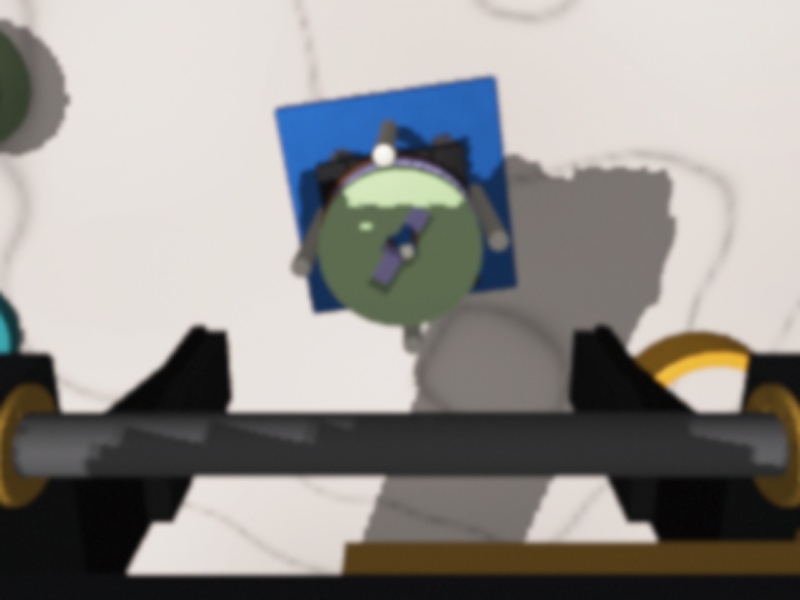

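The wrist view shows the post tops at (384,154), (498,240), (412,340) and (302,266), and the disc centre at about (401,246). The wings run from (380,288) to (422,212), with lavender visible through them, so disc_b is not aligned.

```bash
python3 - <<'E'
from h import *
t=np.load("w1.npy");W=cam("wrist",t)
f=lambda x,y,z:atz(*W,(100+x/2.5-.3,90+y/2.5-.3),z)
P=[f(*p,.103) for p in((384,154),(498,240),(412,340),(302,266))]
for p in P:print(p.round(4))
print("c",np.mean(P,0).round(4)); print("disc",f(401,246,.096).round(4))
w=[f(*p,.096) for p in((422,212),(380,288))];d=w[0]-w[1];print(w,np.degrees(np.arctan2(d[1],d[0])),np.linalg.norm(d))
d=P[0]-P[2];print(np.degrees(np.arctan2(d[1],d[0])))
S=cam("scene");print(tri([(*S,(188.2,237)),(*cam("top"),(345,225.6)),(*W,(100+401/2.5-.3,90+246/2.5-.3))]))
E
```

```text
[ 0.5937 -0.2053  0.103 ]
[ 0.5677 -0.2522  0.103 ]
[ 0.5227 -0.2261  0.103 ]
[ 0.5469 -0.1801  0.103 ]
c [ 0.5577 -0.2159  0.103 ]
disc [ 0.5582 -0.2166  0.096 ]
[array([ 0.57271185, -0.22264173,  0.096     ]), array([ 0.53985821, -0.21085387,  0.096     ])] -19.737945733627924 0.03490436931525002
16.346386562998948
(array([ 0.55657242, -0.21808405,  0.09400471]), [np.float64(0.0001985232589844814), np.float64(0.0018136940722601514), np.float64(0.001695078225565053)])
```

Call:
send_rows(steps=[[[0.012,-0.04,-0.1],0],[[0.048,-0.376,-0.1],0],[[0.048,-0.376,-0.1],0],[[0.048,-0.376,-0.1],0],[[0.048,-0.376,-0.1],0],[[0.048,-0.376,-0.1],0],[[0.048,-0.376,-0.1],0],[[0.048,-0.376,-0.1],0],[[0.048,-0.376,-0.1],0],[[0.048,-0.376,-0.1],0],[[0.048,-0.376,-0.1],0],[[0.048,-0.376,-0.1],0]])

```text
time_s: 2.55
tool_pos: [0.5517, 0.1567, 0.2609]
tcp_rot: [0.001, 0.998, 0.068, 0.0]
force: [1.0, -0.2, 0.0]
width: 0.0869
grip_force: 0.0
```

```bash
python3 - <<'E'
from h import *
t=tool();np.save("w2.npy",t);a=cams.get_image("wrist");cv2.imwrite("pics/w2_raw.png",a)
print(t.round(3),robot.sense()["time_s"],robot.sense()["joint_pos"].round(2))
cv2.imwrite("pics/w2.png",cv2.resize(a[90:300,120:400],(800,600),interpolation=cv2.INTER_CUBIC))
E
```

```text
[[ 0.991  0.135  0.001  0.552]
 [ 0.135 -0.991 -0.001  0.157]
 [ 0.     0.001 -1.     0.261]
 [ 0.     0.     0.     1.   ]] 2.6 [ 0.11  0.24 -0.56  1.46  0.13  1.48 -1.88]
```

View pics/w2.png

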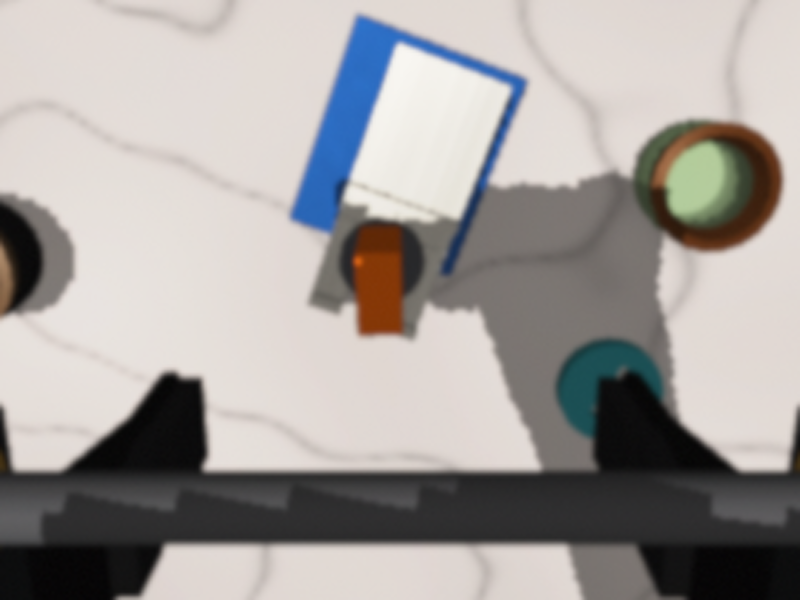

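Handle top face corners are (358,252), (402,250), (403,333) and (358,335), so it is square to the tool, with centre (380,292). The collar centre is near (382,258).

```bash
python3 - <<'E'
from h import *
t=np.load("w2.npy");W=cam("wrist",t);z=800/280
px=lambda x,y:(120+(x+.5)/z-.5,90+(y+.5)/z-.5)
p=atz(*W,px(380,292),.2);print(p.round(4),(t[:3,:3].T@(p-t[:3,3])).round(4))
p=atz(*W,px(382,258),.155);print(p.round(4),(t[:3,:3].T@(p-t[:3,3])).round(4))
print(tri([(*cam("scene"),(297,136)),(*cam("top"),(194.2,226.2)),(*W,px(380,292))]))
m=[atz(*W,px(*q),.158 if 0 else .15) for q in((310,302),(412,335),(458,220),(345,180))];print(np.round(m,4))
E
```

```text
[0.5512 0.1643 0.2   ] [ 0.0005 -0.0076  0.0609]
[0.5519 0.1647 0.155 ] [ 0.0012 -0.008   0.1059]
(array([0.54928019, 0.16269058, 0.19734529]), [np.float64(0.0009782880107034044), np.float64(0.0015746978666612806), np.float64(0.0019204686726866456)])
[[0.5283 0.1914 0.15  ]
 [0.5198 0.1481 0.15  ]
 [0.5701 0.1369 0.15  ]
 [0.5797 0.183  0.15  ]]
```

Call:
send_rows(steps=[[[0,-0.0065,0],0],[[0,-0.0065,0.045],0],[[0,-0.0065,0.085],0],[[0,-0.0065,0.096],0],[[0,-0.0065,0.096],0],[[0,-0.0065,0.096],0]], gripper=1)

```text
time_s: 3.2
tool_pos: [0.5511, 0.1662, 0.1666]
tcp_rot: [-0.0, 0.998, 0.069, 0.001]
force: [0.4, 0.3, -0.0]
width: 0.087
grip_force: 0.0
```

Call:
send_rows(steps=[[[0,0,0],0],[[0,0,0],0],[[0,0,0],0],[[0,0,0],0],[[0,0,0],0],[[0,0,0],0],[[0,0,0],0],[[0,0,0],0],[[0,0,0],0],[[0,0,0],0]], gripper=-1, squeeze=40)

```text
time_s: 4.2
tool_pos: [0.5502, 0.1658, 0.1647]
tcp_rot: [0.0, 0.998, 0.07, 0.0]
force: [0.5, 0.7, 0.4]
width: 0.0151
grip_force: 0.2
```

Call:
send_rows(steps=[[[0,0,0],0],[[0,0,0],0],[[0,0,-0.005],0],[[0,0,-0.01],0],[[0,0,-0.012],0],[[0,0,-0.012],0],[[0,0,-0.012],0]])

```text
time_s: 4.9
tool_pos: [0.5502, 0.1658, 0.1767]
tcp_rot: [0.0, 0.998, 0.07, 0.0]
force: [-0.4, 0.3, 0.2]
width: 0.0007
grip_force: 0.0
```

```bash
python3 - <<'E'
from h import *
t=tool();np.save("w3.npy",t);a=cams.get_image("wrist");b=cams.get_image("scene")
s=robot.sense();print(t[:3,3].round(4),s["time_s"],s["joint_pos"].round(2),s["grip_force"],s["width"],s["force"].round(2))
cv2.imwrite("pics/w3_raw.png",a);cv2.imwrite("pics/s3_raw.png",b)
u=cv2.resize(b[115:191,262:364],(400,300),interpolation=cv2.INTER_CUBIC)
v=cv2.resize(a[90:300,120:400],(400,300),interpolation=cv2.INTER_AREA)
cv2.imwrite("pics/c3.png",np.hstack([u,v]))
E
```

```text
[0.5502 0.1658 0.1767] 5.0 [ 0.1   0.28 -0.57  1.59  0.15  1.32 -1.92] 0.0 0.0006173144356096442 [-0.54 -0.27 -0.71]
```

View pics/c3.png

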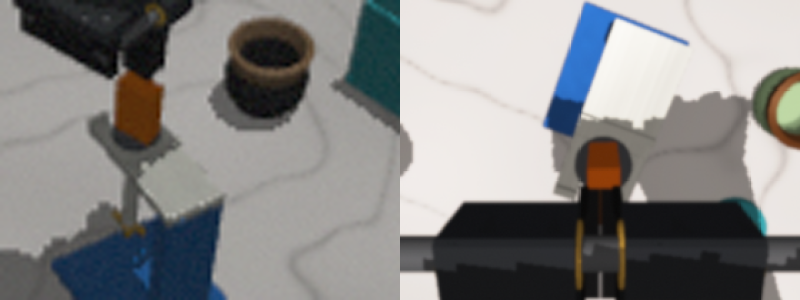

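```bash
python3 - <<'E'
from h import *
t=np.load("w3.npy");S=cam("scene");W=cam("wrist",t)
for d in ([0,0,0],[0,0,-.0187],[-.03,0,0],[0,0,-.05]):
    X=(t@np.append(d,1))[:3]
    a=proj(*S,X);b=proj(*W,X);print(d,X.round(3),"scene zoom",((a-[262,115])*400/102).round(0),"wrist tile",((b-[120,90])/.7).round(0)+[400,0])
b=cv2.imread("pics/s3_raw.png");a=cv2.imread("pics/w3_raw.png")
cv2.imwrite("pics/c3b.png",np.hstack([cv2.resize(b[100:160,270:310],(400,600),interpolation=cv2.INTER_CUBIC),cv2.resize(a[170:290,220:300],(400,600),interpolation=cv2.INTER_CUBIC)]))
E
```

```text
[0, 0, 0] [0.55  0.166 0.177] scene zoom [140. 104.] wrist tile [601. 179.]
[0, 0, -0.0187] [0.55  0.166 0.195] scene zoom [142.  84.] wrist tile [601. 193.]
[-0.03, 0, 0] [0.52  0.162 0.177] scene zoom [107.  85.] wrist tile [601. 229.]
[0, 0, -0.05] [0.55  0.166 0.227] scene zoom [145.  50.] wrist tile [601. 223.]
```

View pics/c3b.png

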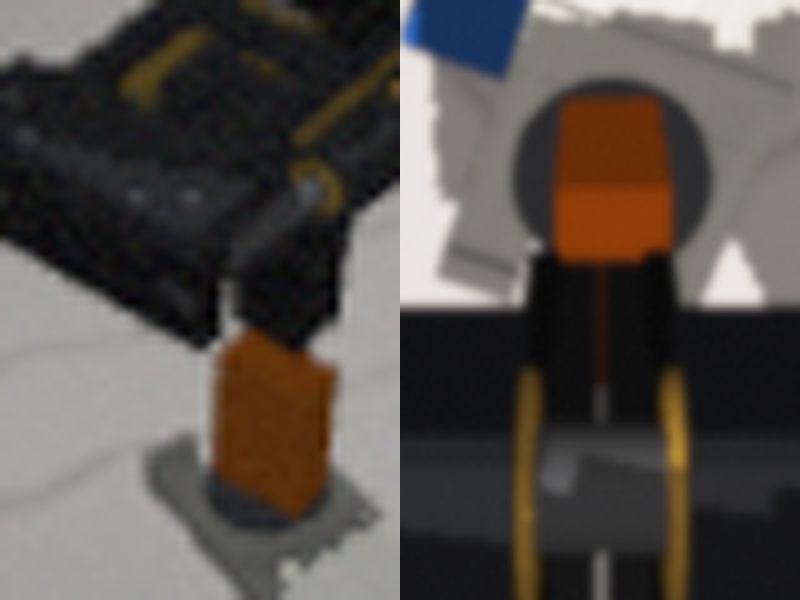

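The wrist crop shows the shut fingers above the handle top. Orange shows through the gap, and the tip edge is at row 255. In w2 the open tips were 137 px apart, which puts them at about 0.176 m depth, so the real tips sit about 35 mm behind the reported TCP. I open again and go lower.

Call:
send_rows(steps=[[[0,0,0],0],[[0,0,0],0],[[0,0,0],0],[[0,0,0],0],[[0,0,0],0],[[0,0,0],0],[[0,0,0],0],[[0,0,0.015],0],[[0,0,0.03],0],[[0,0,0.04],0],[[0,0,0.04],0],[[0,0,0.04],0]], gripper=1)

```text
time_s: 6.2
tool_pos: [0.55, 0.1658, 0.1363]
tcp_rot: [0.0, 0.998, 0.07, -0.0]
force: [0.1, 0.2, 1.5]
width: 0.0846
grip_force: 0.0
```

Call:
send_rows(steps=[[[0,0,0],0],[[0,0,0],0],[[0,0,0],0],[[0,0,0],0],[[0,0,0],0],[[0,0,0],0],[[0,0,0],0],[[0,0,0],0],[[0,0,0],0],[[0,0,0],0],[[0,0,0],0],[[0,0,0],0]], gripper=-1, squeeze=30)

```text
time_s: 7.4
tool_pos: [0.5502, 0.1656, 0.1366]
tcp_rot: [0.0, 0.998, 0.069, -0.0]
force: [-0.3, -0.2, 0.2]
width: 0.0159
grip_force: 30.0
```

Call:
send_rows(steps=[[[0,0,-0.005],0],[[0,0,-0.01],0],[[0,0,-0.011],0],[[0,0,-0.011],0],[[-0.015,-0.0054,-0.011],0],[[-0.03,-0.0109,-0.011],0],[[-0.045,-0.0163,-0.011],0],[[-0.06,-0.0218,-0.011],0],[[-0.06,-0.0218,-0.011],0],[[-0.06,-0.0218,-0.011],0]], squeeze=40)

```text
time_s: 8.4
tool_pos: [0.4881, 0.1789, 0.1478]
tcp_rot: [0.0, 0.998, 0.07, 0.0]
force: [0.1, 0.6, -2.4]
width: 0.0158
grip_force: 40.0
```

```bash
python3 - <<'E'
from h import *
t=tool();np.save("w4.npy",t);b=cams.get_image("scene");s=robot.sense()
print(t[:3,3].round(4),s["time_s"],s["joint_pos"].round(2),s["grip_force"],s["width"],s["force"].round(2),s["wrist_torque"].round(3))
c=cams.get_image("top");cv2.imwrite("pics/s4_raw.png",b)
x,y=proj(*cam("scene"),t[:3,3]);x=int(x)-50;y=int(y)-30
print(x,y)
cv2.imwrite("pics/s4.png",cv2.resize(b[y:y+75,x:x+100],(800,600),interpolation=cv2.INTER_CUBIC))
E
```

```text
[0.4881 0.1789 0.1478] 8.45 [ 0.1   0.18 -0.6   1.76  0.1   1.23 -1.95] 39.95239675976336 0.015416294649794339 [ 0.08 -0.46 -2.15] [-0.004  0.034  0.003]
235 105
```

View pics/s4.png

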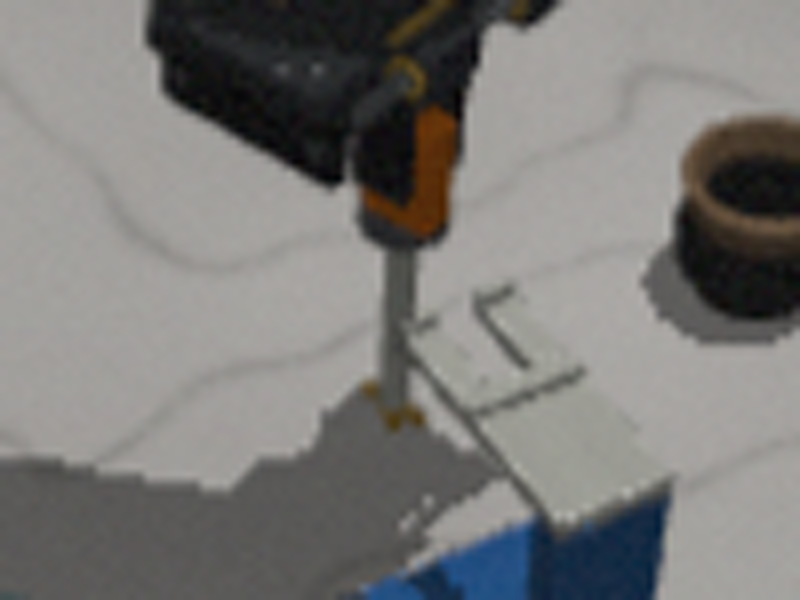

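The rod is held upright, with its collar bottom at (402,238) and its foot at (393,403). The fork is free, with front lips near (425,326) and (495,292) and the rear lip from (480,412) to (582,372).

```bash
python3 - <<'E'
from h import *
S=cam("scene");t=np.load("w4.npy")
f=lambda x,y,z:atz(*S,(235+(x+.5)/8-.5,105+(y+.5)/8-.5),z)
for n,q in(("collar",(402,236,.161)),("foot",(396,405,.068)),("frontlip",(460,309,.155)),("rearlip",(531,392,.155)),("seat",(495.5,350.5,.155))):
    p=f(*q);print(n,p.round(4),(t[:3,:3].T@(p-t[:3,3])).round(4))
E
```

```text
collar [0.4922 0.1717 0.161 ] [ 0.0031  0.0077 -0.0132]
foot [0.4877 0.1772 0.068 ] [-0.0006  0.0016  0.0798]
frontlip [0.5288 0.1659 0.155 ] [ 0.0385  0.0185 -0.0072]
rearlip [0.5748 0.1558 0.155 ] [ 0.0826  0.0349 -0.0071]
seat [0.552  0.1608 0.155 ] [ 0.0608  0.0268 -0.0071]
```

Call:
send_rows(steps=[[[0,0,-0.045],0],[[0,0,-0.09],0],[[0.001,0.03,-0.092],0.05],[[0.003,0.07,-0.092],0.2],[[0.005,0.115,-0.092],0.35],[[0.006,0.16,-0.092],0.5],[[0.008,0.205,-0.092],0.656],[[0.009,0.25,-0.092],0.656],[[0.011,0.295,-0.092],0.656],[[0.012,0.34,-0.092],0.656],[[0.0138,0.38,-0.092],0.656],[[0.0138,0.4006,-0.092],0.656]])

```text
time_s: 9.7
tool_pos: [0.5567, -0.221, 0.2387]
tcp_rot: [0.001, 0.982, -0.189, -0.0]
force: [-0.2, 0.3, -2.3]
width: 0.0158
grip_force: 40.0
```

Call:
send_rows(steps=[[[0,0,0],0],[[0,0,0],0],[[0,0,0],0],[[0,0,0],0]])

```text
time_s: 10.1
tool_pos: [0.5572, -0.2145, 0.2398]
tcp_rot: [-0.0, 0.983, -0.186, 0.0]
force: [0.3, 0.0, -1.4]
width: 0.0158
grip_force: 40.0
```

Call:
send_rows(steps=[[[0.0008,0.0013,0.02],0],[[0.0008,0.0013,0.035],0],[[0.0008,0.0013,0.042],0],[[0.0008,0.0013,0.046],0],[[0.0008,0.0013,0.05],0],[[0.0008,0.0013,0.053],0],[[0.0008,0.0013,0.055],0],[[0.0008,0.0013,0.055],0]])

```text
time_s: 10.9
tool_pos: [0.5572, -0.2173, 0.1846]
tcp_rot: [0.0, 0.982, -0.187, 0.0]
force: [1.0, -0.7, -1.8]
width: 0.0158
grip_force: 40.0
```

Call:
send_rows(steps=[[[0,0,0.003],0],[[0,0,0.005],0],[[0,0,0.007],0],[[0,0,0.009],0],[[0,0,0.009],0],[[0,0,0.009],0]])

```text
time_s: 11.5
tool_pos: [0.5572, -0.2172, 0.1756]
tcp_rot: [0.0, 0.982, -0.187, 0.0]
force: [-0.2, 0.4, -1.6]
width: 0.0156
grip_force: 40.0
```

Call:
send_rows(steps=[[[0,0,0.002],0],[[0,0,0.004],0],[[0,0,0.006],0],[[0,0,0.006],0],[[0,0,0.006],0]])

```text
time_s: 12.0
tool_pos: [0.5572, -0.2172, 0.1696]
tcp_rot: [0.0, 0.982, -0.187, -0.0]
force: [1.5, -0.5, -1.2]
width: 0.0156
grip_force: 40.0
```

Call:
send_rows(steps=[[[0,0,0.002],0],[[0,0,0.004],0],[[0,0,0.006],0],[[0,0,0.007],0],[[0,0,0.007],0],[[0,0,0.007],0]])

```text
time_s: 12.6
tool_pos: [0.5575, -0.2173, 0.163]
tcp_rot: [0.0, 0.982, -0.187, 0.0]
force: [-0.6, 0.8, 2.7]
width: 0.0154
grip_force: 40.0
```

Call:
send_rows(steps=[[[0,0,0],-0.09],[[0,0,0],-0.18],[[0,0,0],-0.27],[[0,0,0],-0.36],[[0,0,0],-0.45],[[0,0,0],-0.5],[[0,0,0],-0.5]])

```text
time_s: 13.3
tool_pos: [0.5575, -0.2173, 0.1629]
tcp_rot: [0.0, 1.0, 0.009, 0.0]
force: [0.0, -0.2, 3.1]
width: 0.0158
grip_force: 40.0
```

Call:
send_rows(steps=[[[0,0,0],-0.09],[[0,0,0],-0.18],[[0,0,0],-0.27],[[0,0,0],-0.33],[[0,0,0],-0.33]])

```text
time_s: 13.8
tool_pos: [0.5574, -0.2174, 0.1629]
tcp_rot: [0.0, 0.991, 0.137, 0.0]
force: [1.1, 0.1, 3.5]
width: 0.0162
grip_force: 40.0
```

Call:
send_rows(steps=[[[0,0,0],-0.09],[[0,0,0],-0.18],[[0,0,0],-0.27],[[0,0,0],-0.33],[[0,0,0],-0.33]])

```text
time_s: 14.3
tool_pos: [0.5571, -0.2173, 0.1625]
tcp_rot: [0.0, 0.965, 0.264, -0.0]
force: [0.2, 0.4, -1.8]
width: 0.0159
grip_force: 40.0
```

Call:
send_rows(steps=[[[0,0,0.002],0],[[0,0,0.004],0],[[0,0,0.004],0],[[0,0,0.004],0]])

```text
time_s: 14.7
tool_pos: [0.557, -0.217, 0.1583]
tcp_rot: [-0.0, 0.964, 0.264, -0.0]
force: [-0.3, 0.3, -1.4]
width: 0.0157
grip_force: 40.0
```

Call:
send_rows(steps=[[[0,0,0.002],0],[[0,0,0.004],0],[[0,0,0.006],0],[[0,0,0.007],0],[[0,0,0.007],0],[[0,0,0.007],0]])

```text
time_s: 15.3
tool_pos: [0.5571, -0.2172, 0.1514]
tcp_rot: [-0.0, 0.964, 0.264, -0.0]
force: [0.6, 1.9, -3.3]
width: 0.0156
grip_force: 40.0
```

Call:
send_rows(steps=[[[0,0,0.002],0],[[0,0,0.004],0],[[0,0,0.004],0],[[0,0,0.004],0]])

```text
time_s: 15.7
tool_pos: [0.5571, -0.2173, 0.1475]
tcp_rot: [-0.0, 0.964, 0.264, -0.0]
force: [-0.5, 0.0, -2.1]
width: 0.0158
grip_force: 40.0
```

Call:
send_rows(steps=[[[0,0,0.002],0],[[0,0,0.004],0],[[0,0,0.006],0],[[0,0,0.008],0],[[0,0,0.008],0],[[0,0,0.008],0]])

```text
time_s: 16.3
tool_pos: [0.5571, -0.2172, 0.1394]
tcp_rot: [-0.0, 0.964, 0.264, -0.0]
force: [0.9, 1.5, -2.8]
width: 0.0158
grip_force: 40.0
```

Call:
send_rows(steps=[[[0,0,0.002],0],[[0,0,0.004],0],[[0,0,0.006],0],[[0,0,0.008],0],[[0,0,0.009],0],[[0,0,0.009],0],[[0,0,0.009],0]])

```text
time_s: 17.0
tool_pos: [0.5571, -0.2172, 0.1305]
tcp_rot: [-0.0, 0.964, 0.264, -0.0]
force: [0.3, 1.1, -2.7]
width: 0.016
grip_force: 40.0
```

Call:
send_rows(steps=[[[0,0,0],-0.18],[[0,0,0],-0.36],[[0,0,0],-0.54],[[0,0,0],-0.72],[[0,0,0],-0.9],[[0,0,0],-1],[[0,0,0],-1]])

```text
time_s: 17.7
tool_pos: [0.5571, -0.2174, 0.1307]
tcp_rot: [-0.0, 0.79, 0.614, -0.0]
force: [-0.9, 1.0, -1.8]
width: 0.0156
grip_force: 40.0
```

Call:
send_rows(steps=[[[0,0,0],-0.18],[[0,0,0],-0.36],[[0,0,0],-0.54],[[0,0,0],-0.72],[[0,0,0],-0.9],[[0,0,0],-1],[[0,0,0],-1]])

```text
time_s: 18.4
tool_pos: [0.5571, -0.2176, 0.1307]
tcp_rot: [0.0, 0.496, 0.868, -0.0]
force: [0.2, -0.2, -1.6]
width: 0.0158
grip_force: 40.0
```

Call:
send_rows(steps=[[[0,0,-0.002],0],[[0,0,-0.004],0],[[0,0,-0.006],0],[[0,0,-0.008],0],[[0,0,-0.01],0],[[0,0,-0.012],0],[[0,0,-0.014],0],[[0,0,-0.016],0],[[0,0,-0.016],0],[[0,0,-0.016],0]])

```text
time_s: 19.4
tool_pos: [0.5573, -0.2173, 0.1467]
tcp_rot: [0.0, 0.495, 0.869, -0.0]
force: [-0.9, 0.8, -3.9]
width: 0.0158
grip_force: 40.0
```

Call:
send_rows(steps=[[[0,0,-0.006],0],[[0,0,-0.012],0],[[0,0,-0.018],0],[[0,0,-0.026],0],[[0,0,-0.034],0],[[0,0,-0.042],0],[[0,0,-0.05],0],[[0,0,-0.058],0],[[0,0,-0.066],0],[[0,0,-0.07],0],[[0,0,-0.07],0],[[0,0,-0.07],0]])

```text
time_s: 20.6
tool_pos: [0.5571, -0.2172, 0.2164]
tcp_rot: [-0.0, 0.495, 0.869, -0.0]
force: [-0.4, 0.4, -4.3]
width: 0.0159
grip_force: 40.0
```

```bash
python3 - <<'E'
from h import *
t=tool();np.save("w5.npy",t);b=cams.get_image("scene");s=robot.sense()
print(t[:3,3].round(4),s["time_s"],s["joint_pos"].round(2),s["force"].round(2))
x,y=proj(*cam("scene"),t[:3,3]);x=int(x)-60;y=int(y)-40;print(x,y)
cv2.imwrite("pics/s5.png",cv2.resize(b[y:y+90,x:x+120],(800,600),interpolation=cv2.INTER_CUBIC))
E
```

```text
[ 0.5571 -0.2172  0.2164] 20.65 [ 0.79  0.32 -0.62  1.47  0.18  1.42  0.7 ] [-0.03  0.74 -4.4 ]
120 167
```

View pics/s5.png

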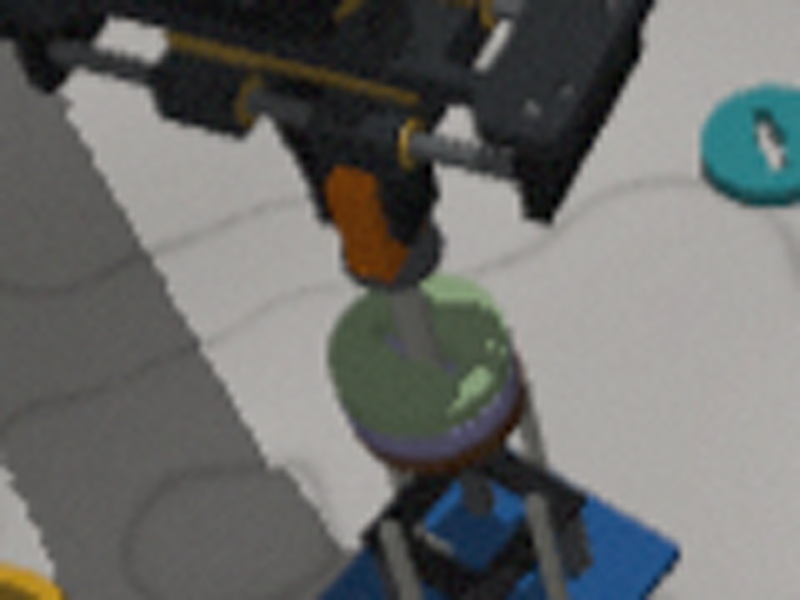

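All three discs hang on the foot, clear of the posts, with the stack centred near (430,360) around the rod.

Call:
send_rows(steps=[[[0.01,0.003,-0.005],0],[[0.03,0.009,-0.01],0],[[0.06,0.018,-0.01],0],[[0.095,0.029,-0.01],0],[[0.13,0.04,-0.01],0],[[0.17,0.052,-0.01],0],[[0.21,0.064,-0.01],0],[[0.25,0.076,-0.01],0],[[0.29,0.088,-0.01],0],[[0.325,0.099,-0.01],0],[[0.355,0.108,-0.01],0],[[0.375,0.114,-0.01],0]])

```text
time_s: 21.85
tool_pos: [0.4617, 0.1677, 0.2272]
tcp_rot: [0.001, 0.493, 0.87, 0.0]
force: [0.3, -0.5, -3.8]
width: 0.0157
grip_force: 40.0
```

Call:
send_rows(steps=[[[0.01,0.003,0],0],[[0.0155,0.0051,0],0],[[0.0155,0.0051,0],0],[[0.0155,0.0051,0],0],[[0.0155,0.0051,0.015],0],[[0.0155,0.0051,0.03],0],[[0.0155,0.0051,0.05],0],[[0.0155,0.0051,0.065],0],[[0.0155,0.0051,0.075],0],[[0.0155,0.0051,0.078],0],[[0.0155,0.0051,0.078],0],[[0.0155,0.0051,0.078],0]])

```text
time_s: 23.05
tool_pos: [0.461, 0.1797, 0.1492]
tcp_rot: [0.0, 0.495, 0.869, 0.0]
force: [0.7, -1.2, -4.2]
width: 0.0158
grip_force: 40.0
```

Call:
send_rows(steps=[[[-0.007,0.01,0],0],[[-0.0137,0.0198,0],0],[[-0.0205,0.0274,0],0],[[-0.0274,0.035,0],0],[[-0.0342,0.0425,0],0],[[-0.0388,0.0475,0],0],[[-0.0434,0.0526,0],0],[[-0.048,0.0576,0],0],[[-0.048,0.0576,0],0],[[-0.048,0.0576,0],0]])

```text
time_s: 24.05
tool_pos: [0.5344, 0.1676, 0.1486]
tcp_rot: [-0.0, 0.495, 0.869, -0.0]
force: [0.5, 0.4, -4.3]
width: 0.0159
grip_force: 40.0
```

Call:
send_rows(steps=[[[-0.0056,0.0064,0],0],[[-0.0112,0.0129,0],0],[[-0.0112,0.0129,0],0],[[-0.0112,0.0129,0],0],[[-0.0112,0.0129,0.003],0],[[-0.0112,0.0129,0.006],0],[[-0.0112,0.0129,0.0085],0],[[-0.0112,0.0129,0.0085],0],[[-0.0112,0.0129,0.0085],0]])

```text
time_s: 24.95
tool_pos: [0.5514, 0.1644, 0.1401]
tcp_rot: [0.0, 0.495, 0.869, -0.0]
force: [-0.6, 0.8, -4.8]
width: 0.0158
grip_force: 40.0
```

```bash
python3 - <<'E'
from h import *
t=tool();b=cams.get_image("scene");a=cams.get_image("wrist");s=robot.sense()
print(t[:3,3].round(4),s["time_s"],s["force"].round(2))
x,y=proj(*cam("scene"),t[:3,3]);x=int(x)-40;y=int(y)-35;print(x,y)
cv2.imwrite("pics/s6.png",np.hstack([cv2.resize(b[y:y+90,x:x+60],(400,600),interpolation=cv2.INTER_CUBIC),cv2.resize(a[170:290,220:300],(400,600),interpolation=cv2.INTER_CUBIC)]))
E
```

```text
[0.5514 0.1644 0.1401] 25.05 [-0.02 -0.41 -3.81]
256 116
```

Call:
send_rows(steps=[[[0,0,0.001],0],[[0,0,0.002],0],[[0,0,0.003],0],[[0,0,0.0037],0],[[0,0,0.0037],0],[[0,0,0.0037],0]])

```text
time_s: 25.65
tool_pos: [0.5514, 0.1644, 0.1366]
tcp_rot: [0.0, 0.495, 0.869, -0.0]
force: [-1.0, -0.2, -1.3]
width: 0.0156
grip_force: 40.0
```

Call:
send_rows(steps=[[[0,0,0.0005],0],[[0,0,0.0005],0]], squeeze=5)

```text
time_s: 25.85
tool_pos: [0.5516, 0.1644, 0.1365]
tcp_rot: [0.0, 0.495, 0.869, 0.0]
force: [-3.0, -1.8, 5.2]
width: 0.0159
grip_force: 5.0
```

Call:
send_rows(steps=[[[0,0,0],0],[[0,0,0],0],[[0,0,0],0],[[0,0,0],0],[[0,0,0],0],[[0,0,0],0],[[0,0,0],0],[[0,0,0],0],[[0,0,0],0],[[0,0,0],0],[[0,0,0],0],[[0,0,0],0]], gripper=1)

```text
time_s: 27.05
tool_pos: [0.5514, 0.1644, 0.1359]
tcp_rot: [0.0, 0.495, 0.869, -0.0]
force: [-0.8, -0.3, -0.3]
width: 0.0866
grip_force: 0.0
```

Call:
send_rows(steps=[[[0,0,-0.02],0],[[0,0,-0.05],0],[[0,0,-0.09],0],[[0,0,-0.13],0],[[0,0,-0.16],0],[[-0.05,-0.09,-0.16],0],[[-0.05,-0.09,-0.16],0],[[-0.05,-0.09,-0.16],0],[[-0.05,-0.09,-0.16],0]])

```text
time_s: 27.95
tool_pos: [0.4994, 0.0739, 0.2963]
tcp_rot: [0.001, 0.497, 0.868, -0.0]
force: [0.3, 1.1, -0.1]
width: 0.087
grip_force: 0.0
```

```bash
python3 - <<'E'
from h import *
b=cams.get_image("scene");c=cams.get_image("top");s=robot.sense()
print(s["time_s"],s["tool_pos"],s["width"])
cv2.imwrite("pics/s7.png",np.hstack([cv2.resize(b[115:205,265:325],(400,600),interpolation=cv2.INTER_CUBIC),cv2.resize(c[190:265,170:220],(400,600),interpolation=cv2.INTER_CUBIC)]))
E
```

```text
28.05 [0.499619   0.07644854 0.29609123] 0.08695719188305012
```

View pics/s7.png

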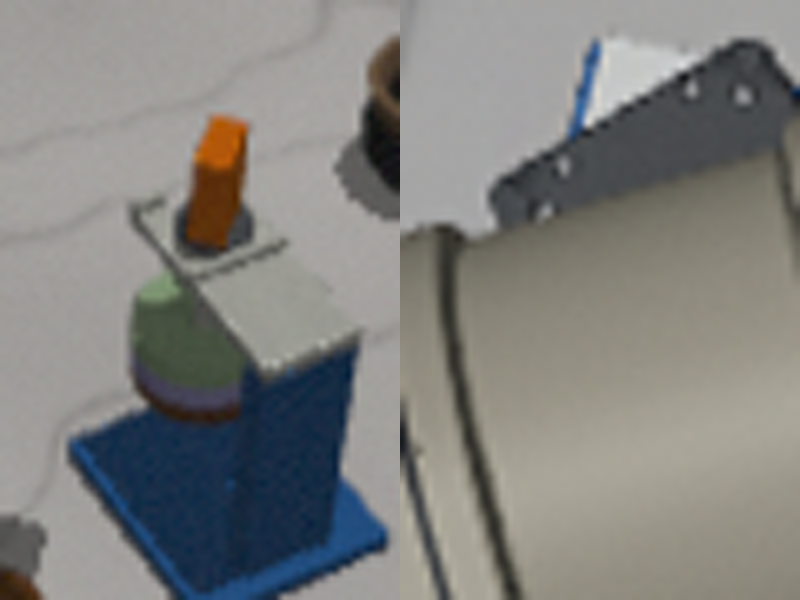

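The rod hangs upright. Its collar, at about (213,235), lies between the lips, and the three discs are stacked below it at about (190,350). I let it settle and hand it in.

Call:
send_rows(steps=[[[0,0,0],0],[[0,0,0],0],[[0,0,0],0],[[0,0,0],0],[[0,0,0],0],[[0,0,0],0]])

```text
time_s: 28.65
tool_pos: [0.4995, 0.0756, 0.2959]
tcp_rot: [-0.0, 0.495, 0.869, 0.0]
force: [-0.3, -0.6, -0.7]
width: 0.087
grip_force: 0.0
```

```bash
python3 -c "
from cell import robot
print(robot.hand_in())"
```

```text
the job is handed in; nothing more can be done
None
```

I handed the job in at 28.65 s, with the rod hung back in the fork, all three discs on its foot and the gripper clear; the hand-in gave no verdict, and the last camera view showed the rod upright with its collar between the lips.

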